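Box the finished slide mounts and peel off a layer tray

ROBOT

A 6-joint arm with a two-finger parallel gripper is mounted at the origin on the work surface. World frame = base frame: x ahead of the robot, y to its left, z up, the work surface at z = 0. Lengths are in m, angles in rad, forces in N, time in s.
With the tool pointing down it reaches from about 0.275 to 0.825 m from the base axis. Payload 4.9 kg.
Tool frame: the origin (TCP) lies at the very end of the fingers, on their centre line; the grasp point (between the pads) lies 19 mm behind it (env.hold_point_z is the distance from the TCP to the grasp point, in m); z points along the fingers, y is the line along which they close (so a half turn about z gives the same grasp; the last joint's range is limited). The gripper opens to 85 mm and grips with 20 to 120 N. Pads are 22 mm wide; open, the fingers measure 114 mm over their backs; the gripper's body (76 mm by 85 mm) begins 54 mm behind the grasp point. The pads swing forward as they close: fully open they stand 13 mm farther back than shut.
Start: joints at [-1.374, 0.326, -0.193, 1.052, 0, 1.437], TCP at [0.179, -0.52, 0.231] pointing down, gripper open.
Joint ranges: [-2.65, 2.65], [-0.97, 1.79], [-1.3, 1.35], [-1.93, 2.1], [-1.47, 1.37], [-3.14, 3.14]. Speed limits (rad/s): [2.57, 2.57, 3.14, 3.14, 3.14, 3.14].

INTERFACE

Orientations are given as a unit quaternion [x, y, z, w].
In Python, from bench import env gives the robot as it stands. The module is installed in compiled form; this text tells all that it offers.
- The arm moves only by the tool play_rows, never from a script. Its argument "commands" is a list of rows, each an object with "linear": the shift along the tool's x, y, z in mm, a list of three; "twist": the turn about the tool's z in degrees. A call has 1 to 20 rows; each row is the pose to reach, as a shift and turn from the pose commanded when the call began, along the tool's axes at that moment; what a row does not reach only later rows make up. A row lasts 1/8 s, in which the tool goes at most 62.5 mm and 10.7 degrees, less where a joint would pass 70% of its speed; a pose out of reach is approached as far as the arm can. A call with a gripper value outside its range is refused whole. "fingers" is the opening, from -1 (shut) to 1 (fully open), so that 0 is half open, set as the call begins (left out, the last holds). The fingers move at their own pace and stop on an object; "grip_force" is the grip in N (left out, the last holds). Time passes only in rows, so rows that repeat a pose let the fingers close. It gives the time, the measured TCP pose, the force, the opening and the grip force at its end, in the units of the state.
- env.sense(): the state, without advancing time (a new reading comes with each control period).
- env.capture(name): name is "scene" or "top" or "wrist"; returns a dict with "image" (400x640x3 uint8, blue, green, red), "fx", "fy", "cx", "cy" (pixels), "R" (3x3) and "t" (3): a world point X has camera coordinates R X + t. Camera axes: x right, y down, z forward; pixel columns grow to the right and rows downward; lengths in m; the calibration is good to about 2 mm. A picture is of the moment at which its call begins. There is no depth.
- env.sign_off(): hands the job in; it is judged then, once.
The state is a dict: "time_s": time; "joints": joint angles; "dq": joint speeds; "effort": joint torques, N m; "ee_pos": TCP position; "eef_rot": TCP orientation; "wrist_force": force on the tool from outside, world axes, zero at the start; "wrist_torque": the same for the moment, N m; "opening": finger opening in m; "grip_force": force on a finger pad.
Only numpy, scipy, OpenCV 4.12 (cv2) and the standard library are available. Lean on these libraries where they do the work, as an engineer would, in place of code of your own. Each camera call takes 0.05 s, during which the arm holds its last target. There are 200 camera calls.

TASK

Collect the two finished rosewood slide mounts from the press's catch tray and set them down, without dropping them, flat and side by side on the floor of the plywood tote. Then take the top aluminium tray of the nested stack, which sticks to the tray below: peel it loose by lifting one corner first while the diagonally opposite corner stays down, and finish still holding it level, centred and square over the tote, a few centimetres clear of the tote's rim, with its long sides along the tote's long sides. Keep holding it there, and leave the glass globe, lens cap and screwdriver where they are.

Things in the scene. Friction and masses are not known exactly. Their poses are not given: they have to be found in the camera images.
- mount_a_center (a point): Centre of the first rosewood slide mount: a flat dark wooden frame 60 x 40 mm, 16 mm thick (x along the 60 mm, z up), with a 34 x 18 mm window through it, 35 g, loose. Lies flat in the catch tray, so this point is 13 mm above the tabletop there.
- mount_b_center (a point): Centre of the second rosewood slide mount, the same shape and size as the first, lying flat in the other half (along the catch tray's x) of the catch tray.
- press: Slide-binding press with open steel catch tray, one fixed piece. Origin: on the tabletop under the catch tray's middle. Catch tray outside 230 (x) x 160 (y) x 24 mm high, walls and floor 5 mm. The grey press stands on its +y side, y +155 to +275 mm, x within +-90 mm, 235 mm high with its lever; a 72 mm wide chute ends just over the tray's +y wall, lip about 30 mm up.
- tote: Open plywood tote, fixed. Origin: centre of its underside on the tabletop. Outside 180 (x, its long side) x 140 (y) x 60 mm high, walls and floor 5 mm.
- stack: Fixed lower part of the stack: three trays like the top one on a wooden base. Origin: under its centre on the tabletop, x along the long side. Top tray's underside rests 90 mm up; four tacky pads cling to its pan's long sides at x +-45, y +-36 mm. A pad holds with 3 to 5 N and lets go once that spot is raised 5 mm: tilting frees them in turn, a level pull all at once. Next rim top: 106 mm up.
- tray_center (a point): Centre of the loose top tray (21 mm above underside, 21 below rim top), x along its long side. Stepped aluminium tray 150 x 110 x 42 mm, 120 g. Straight rim band 8 mm thick, 12 mm tall; free inside to a shoulder 22 mm below rim top, outside to the next rim 26 mm below. Rim top 132 mm above table on the stack. Tilted up, it turns on its shoulder's lower edge (142 x 102 mm, 17 mm above underside).
- tray_corner0 (a point): Outer corner of the loose top tray's rim, at the rim top: x = +75, y = +55, z = +21 mm from tray_center in its own axes. Diagonally opposite to tray_corner2.
- tray_corner1 (a point): Outer corner of the loose top tray's rim, at the rim top: x = +75, y = -55, z = +21 mm from tray_center in its own axes. Diagonally opposite to tray_corner3.
- tray_corner2 (a point): Outer corner of the loose top tray's rim, at the rim top: x = -75, y = -55, z = +21 mm from tray_center in its own axes. Diagonally opposite to tray_corner0.
- tray_corner3 (a point): Outer corner of the loose top tray's rim, at the rim top: x = -75, y = +55, z = +21 mm from tray_center in its own axes. Diagonally opposite to tray_corner1.
- globe: Bystander: white glass lamp globe, 90 mm across, 95 mm high, 220 g, standing on the table beyond the tote. Origin at its underside.
- lens_cap: Bystander: round tin lens cap, 54 mm across, 14 mm high, lying on the table on the robot's side of the tote. Origin at its underside.
- screwdriver: Bystander: brass screwdriver lying on the table on the robot's side of the tote. Origin under its middle, x from handle to tip.

How it is judged:
By the outcome, as a careful person would: the job done as asked, in the order asked, and still so for the second after the job is handed in, while the arm keeps its last pose, push and grip.
It also fails if it takes over 64 s, if anything falls off the work surface, if the arm or the gripper's body presses on something with over 40 N, if the wrist force passes 120 N, or if a joint passes its speed limit or range.

## Working session

There is one attempt and no reset: what is moved stays moved. The work goes in short steps, Python scripts to look and compute and a tool call to move; the robot and the scene stay as the last step left them, time stands still between calls to the robot, and variables do not carry over. Pictures are saved under pics/ and viewed, at most 10 in all, crops included, and the job is handed in when it is done.

Besides the shell and the picture viewer there is one more tool, called after "Request:" as name(argument=value, ...) on one line, values as JSON. play_rows: Moves the arm, as the interface text tells. Its arguments: {"type":"object","properties":{"commands":{"type":"array"},"fingers":{"type":"number"},"grip_force":{"type":"number"}},"required":["commands"]}

```bash
mkdir -p pics
cat > h.py <<'E'
import numpy as np, cv2, json
from bench import env
def cap(name,fn):
    c=env.capture(name); cv2.imwrite('pics/'+fn+'.png',c['image'])
    np.savez('pics/'+fn+'.npz',**{k:np.array(v) for k,v in c.items()}); return c
def load(fn): return np.load('pics/'+fn+'.npz')
def proj(c,X):
    p=np.array(c['R'])@np.array(X,float)+np.array(c['t']).ravel()
    return np.array([c['fx']*p[0]/p[2]+c['cx'],c['fy']*p[1]/p[2]+c['cy']])
def atz(c,uv,z):
    R=np.array(c['R']);t=np.array(c['t']).ravel()
    o=-R.T@t; d=R.T@np.array([(uv[0]-c['cx'])/c['fx'],(uv[1]-c['cy'])/c['fy'],1])
    return o+d*(z-o[2])/d[2]
E
python3 - <<'E'
from h import *
for n in ('top','scene'):
    c=cap(n,n+'1'); print(n,c['fx'],-np.array(c['R']).T@np.array(c['t']).ravel(),np.round(c['R'],2).tolist())
s=env.sense(); print(s['ee_pos'],s['eef_rot'],s['opening'],s['time_s'],env.hold_point_z,s['wrist_force'])
E
```

```text
top 458.4864185520861 [ 0.3858268  -0.03582508  1.21387933] [[-0.01, -1.0, -0.01], [-0.99, 0.01, -0.15], [0.15, 0.0, -0.99]]
scene 409.38150327541734 [ 1.08476128 -0.66214541  0.94024101] [[0.77, 0.63, 0.01], [0.46, -0.56, -0.69], [-0.43, 0.54, -0.73]]
[ 0.17855975 -0.51968437  0.23058674] [ 9.86350355e-01  1.64658400e-01 -1.87771123e-05 -7.66386192e-04] 0.08537421052534233 0.1 0.0187 [ 0.66432502 -0.46564415  0.05854044]
```

View pics/top1.png

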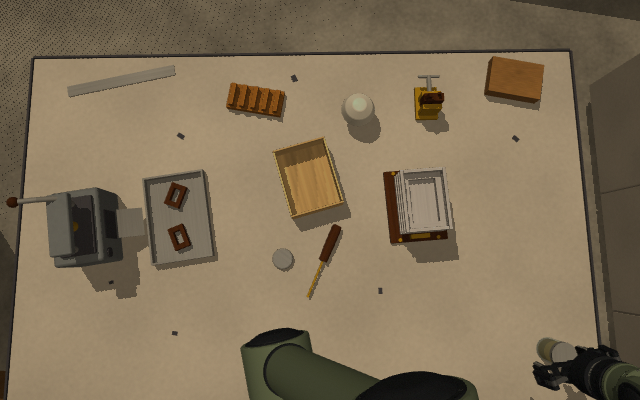

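View pics/scene1.png

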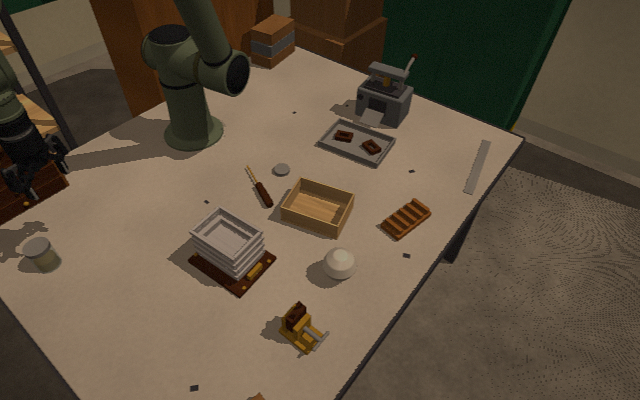

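The top view shows the press and catch tray at (180,218), with mounts at about (176,195) and (179,237). The tote is at (309,178), the stack at (425,200), the cap at (283,259), the screwdriver at (325,260) and the globe at (358,108). I'll enlarge the areas that matter.

Run:
```python
from h import *
im=cv2.imread('pics/top1.png')
def cr(x,y,w,h,s): return cv2.resize(im[y:y+h,x:x+w],None,fx=s,fy=s,interpolation=cv2.INTER_CUBIC)
a=cr(135,160,90,115,5)  # 450x575
b=cr(380,160,80,100,5)  
out=np.zeros((575,790,3),np.uint8); out[:575,:390]=a[:,:390]; out[:500,390:790]=b
cv2.imwrite('pics/crop1.png',out)
```

```text
(no output)
```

View pics/crop1.png

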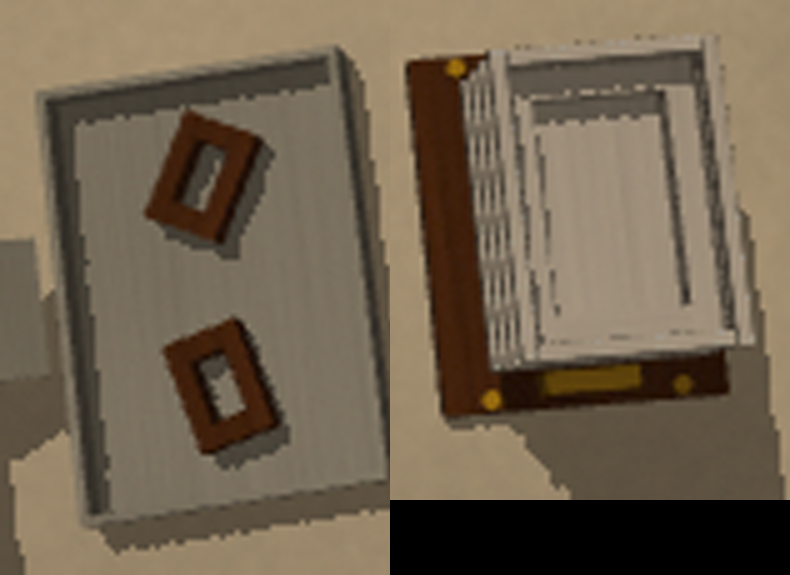

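The crop shows the two mounts at about (204,177) and (222,387), both brown frames, and the stack's top rim with corners near (492,52), (716,38), (752,345) and (530,360).

Run:
```python
from h import *
c=load('top1')
def f(px,off): return [((x+.5)/5-.5+off[0],(y+.5)/5-.5+off[1]) for x,y in px]
def rep(n,uv,z):
    P=np.array([atz(c,p,z)[:2] for p in uv]); 
    e=np.roll(P,-1,0)-P
    print(n,'c',P.mean(0).round(4),'len',np.linalg.norm(e,axis=1).round(3),'ang',np.degrees(np.arctan2(e[:,1],e[:,0])).round(1)); print(P.round(3).tolist())
o=(135,160)
rep('A',f([(187,112),(263,142),(222,243),(146,215)],o),.021)
rep('B',f([(165,348),(238,318),(280,425),(207,455)],o),.021)
rep('stk',f([(490-390,52),(716-390,38),(754-390,343),(530-390,360)],(380,160)),.132)
rep('tote',[(273,153),(326,137),(345,205),(293,217)],.06)
rep('catch',[(143,178),(203,169),(216,262),(152,265)],.024)
for n,p,z in(('cap',(283,259),.01),('globe',(358,106),.06),('sd tip',(309,297),.01),('sd h',(337,226),.02)): print(n,atz(c,p,z).round(3))
```

```text
A c [0.5534 0.3312] len [0.044 0.057 0.043 0.058] ang [-112.2  159.4   69.3  -19.9]
[[0.589, 0.342], [0.572, 0.301], [0.519, 0.321], [0.534, 0.361]]
B c [0.444  0.3184] len [0.041 0.06  0.04  0.06 ] ang [ -68.  -157.2  111.8   23.1]
[[0.464, 0.349], [0.479, 0.311], [0.424, 0.288], [0.409, 0.325]]
stk c [ 0.5211 -0.2994] len [0.109 0.147 0.106 0.148] ang [ -87.1 -176.1   93.6    5. ]
[[0.592, -0.239], [0.597, -0.348], [0.451, -0.358], [0.444, -0.252]]
tote c [ 0.5887 -0.0214] len [0.143 0.183 0.135 0.173] ang [ -73.5 -165.7  102.3   17. ]
[[0.654, 0.071], [0.695, -0.066], [0.517, -0.111], [0.488, 0.021]]
catch c [0.4932 0.3207] len [0.159 0.247 0.164 0.229] ang [ -82.  -170.9   92.     8.2]
[[0.6, 0.418], [0.622, 0.26], [0.378, 0.221], [0.373, 0.385]]
cap [0.384 0.05  0.01 ]
globe [ 0.777 -0.151  0.06 ]
sd tip [ 0.287 -0.017  0.01 ]
sd h [ 0.467 -0.092  0.02 ]
```

```bash
cat >> h.py <<'E'
def go(x,y,z,yaw=None):
    from scipy.spatial.transform import Rotation as R
    s=env.sense(); r=R.from_quat(s['eef_rot']).as_matrix()
    l=r.T@(np.array([x,y,z])-s['ee_pos'])*1e3
    y0=np.degrees(np.arctan2(r[1,0],r[0,0]))
    tw=None if yaw is None else (y0-yaw+180)%360-180
    print('linear',l.round(1),'twist',tw,'yaw0',y0.round(2),'t',s['time_s'])
E
python3 -c "
from h import *
go(.553,.331,.16,159.7)"
```

```text
linear [ 630.4 -682.8   71.8] twist -140.74522209923708 yaw0 18.95 t 0.1
```

Request:
play_rows(commands=[{"linear": [630,-683,20],"twist": -140.7},{"linear": [630,-683,20],"twist": -140.7},{"linear": [630,-683,20],"twist": -140.7},{"linear": [630,-683,20],"twist": -140.7},{"linear": [630,-683,20],"twist": -140.7},{"linear": [630,-683,20],"twist": -140.7},{"linear": [630,-683,20],"twist": -140.7},{"linear": [630,-683,20],"twist": -140.7},{"linear": [630,-683,20],"twist": -140.7},{"linear": [630,-683,20],"twist": -140.7},{"linear": [630,-683,20],"twist": -140.7},{"linear": [630,-683,20],"twist": -140.7},{"linear": [630,-683,20],"twist": -140.7},{"linear": [630,-683,72],"twist": -140.7},{"linear": [630,-683,72],"twist": -140.7},{"linear": [630,-683,72],"twist": -140.7},{"linear": [630,-683,72],"twist": -140.7},{"linear": [630,-683,72],"twist": -140.7},{"linear": [630,-683,72],"twist": -140.7},{"linear": [630,-683,72],"twist": -140.7}], fingers=0.25, grip_force=25)

```text
time_s: 2.6
ee_pos: [0.553, 0.3298, 0.1603]
eef_rot: [0.177, 0.984, 0.0, 0.001]
wrist_force: [-0.2, -0.6, -0.2]
opening: 0.0531
grip_force: 0.0
```

Run:
```python
from h import *
c=cap('wrist','w1'); go(.553,.331,.16,159.7); s=env.sense(); print(s['opening'],s['ee_pos'],s['joints'].round(2) if hasattr(s['joints'],'round') else s['joints'])
print(proj(c,[.5534,.3312,.021]),proj(c,list(s['ee_pos'][:2])+[.021]))
```

```text
linear [0.3 1.1 0.2] twist -0.0965343692916747 yaw0 159.6 t 2.65
0.05365583670097663 [0.55295247 0.32987131 0.16016377] [ 0.42  0.55 -0.03  0.99 -0.    0.78]
[323.90515183 179.67874655] [322.51344523 179.71972521]
```

View pics/w1.png

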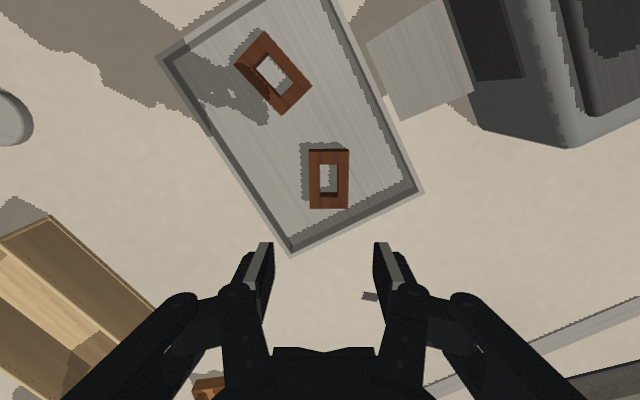

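The wrist view shows mount A's top face spanning (309,151) to (349,208), almost aligned with the tool. Mount B's corners are at about (266,31), (312,85), (283,115) and (234,66).

Run:
```python
from h import *
c=load('w1')
for n,uv in(('A',[(309,151),(349,150),(348,208),(310,208)]),('B',[(266,31),(312,85),(283,115),(234,66)])):
    P=np.array([atz(c,p,.021)[:2] for p in uv]); e=np.roll(P,-1,0)-P
    print(n,P.mean(0).round(4),np.linalg.norm(e,axis=1).round(3),np.degrees(np.arctan2(e[:,1],e[:,0])).round(1))
print(atz(c,(50,217),.06))
go(.553,.333,.007,159.7)
```

```text
A [0.5557 0.3358] [0.039 0.061 0.04  0.06 ] [  71.1  -19.7 -110.4  159.7]
B [0.4463 0.3232] [0.058 0.038 0.059 0.041] [  21.5  -66.6 -155.7  112.1]
[0.48915941 0.09011423 0.06      ]
linear [  1.2   2.8 153.2] twist -0.0965343692916747 yaw0 159.6 t 2.65
```

Request:
play_rows(commands=[{"linear": [0,4,60],"twist": 0},{"linear": [0,4,110],"twist": 0},{"linear": [0,4,140],"twist": 0},{"linear": [0,4,150],"twist": 0},{"linear": [0,4,153],"twist": 0},{"linear": [0,4,153],"twist": 0}])

```text
time_s: 3.4
ee_pos: [0.5552, 0.3346, 0.0078]
eef_rot: [0.177, 0.984, 0.001, 0.001]
wrist_force: [0.7, -0.8, -0.1]
opening: 0.0534
grip_force: 0.0
```

Request:
play_rows(commands=[{"linear": [0,0,0],"twist": 0},{"linear": [0,0,0],"twist": 0},{"linear": [0,0,0],"twist": 0},{"linear": [0,0,0],"twist": 0}], fingers=-0.4, grip_force=30)

```text
time_s: 3.9
ee_pos: [0.5553, 0.3347, 0.008]
eef_rot: [0.177, 0.984, 0.001, 0.001]
wrist_force: [-1.5, -0.9, 6.5]
opening: 0.0392
grip_force: 31.8
```

```bash
python3 -c "
from h import *
go(.623,-.012,.16,105.6)"
```

```text
linear [-184.3 -301.2 -152.2] twist 54.05403643805457 yaw0 159.65 t 3.9
```

Request:
play_rows(commands=[{"linear": [0,0,-15],"twist": 0},{"linear": [0,0,-50],"twist": 0},{"linear": [0,0,-100],"twist": 0},{"linear": [-30,-50,-145],"twist": 9},{"linear": [-60,-100,-152],"twist": 18},{"linear": [-95,-150,-152],"twist": 27},{"linear": [-125,-200,-152],"twist": 36},{"linear": [-155,-250,-152],"twist": 45},{"linear": [-175,-285,-152],"twist": 52},{"linear": [-184,-301,-152],"twist": 54},{"linear": [-184,-301,-152],"twist": 54},{"linear": [-184,-301,-152],"twist": 54}])

```text
time_s: 5.4
ee_pos: [0.6216, -0.0105, 0.1584]
eef_rot: [0.603, 0.798, 0.0, -0.0]
wrist_force: [0.2, 0.9, -0.8]
opening: 0.039
grip_force: 31.1
```

Run:
```python
from h import *
c=cap('wrist','w2'); s=env.sense(); print(s['opening'],s['grip_force'],s['ee_pos'])
P0=np.array([.5887,-.0214]);a=np.radians(15.6)
for sx,sy in((90,70),(90,-70),(-90,-70),(-90,70)):
    d=np.array([sx,sy])/1e3
    print(proj(c,[P0[0]+d[0]*np.cos(a)-d[1]*np.sin(a),P0[1]+d[0]*np.sin(a)+d[1]*np.cos(a),.06]).round())
```

```text
0.03888481342574953 31.122795939445496 [ 0.6215937  -0.01026801  0.15836508]
[392. 114.]
[380. 265.]
[191. 265.]
[166. 113.]
```

View pics/w2.png

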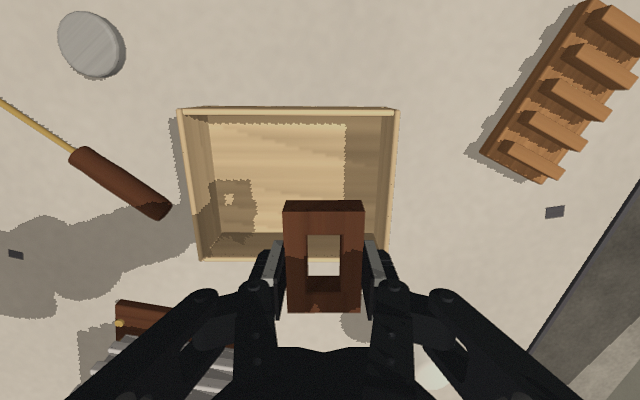

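The wrist view shows mount A held well, with the tote rim's outer corners at about TL (178,110), TR (399,110), BL (201,261) and BR (389,261).

Run:
```python
from h import *
c=load('w2')
P=np.array([atz(c,p,.06)[:2] for p in [(178,110),(399,110),(389,261),(201,261)]]); e=np.roll(P,-1,0)-P
print(P.mean(0).round(4),np.linalg.norm(e,axis=1).round(3),np.degrees(np.arctan2(e[:,1],e[:,0])).round(1))
C=(P.mean(0)+P.mean(0)*0)
a=np.radians(15.6); C=.5*(P.mean(0)+[.5887,-.0214]); u=np.array([np.cos(a),np.sin(a)])
print(C,C+.036*u,C-.036*u)
q=C+.036*u; go(q[0],q[1],.0088,105.6)
```

```text
[ 0.5959 -0.0157] [0.176 0.138 0.179 0.138] [  15.9  -73.3 -164.2  105.6]
[ 0.59229151 -0.01856435] [ 0.62696537 -0.00888323] [ 0.55761766 -0.02824546]
linear [ -0.2   5.6 149.6] twist 0.2168841639567063 yaw0 105.82 t 5.45
```

Request:
play_rows(commands=[{"linear": [1,6.5,30],"twist": 0},{"linear": [1,6.5,80],"twist": 0},{"linear": [1,6.5,120],"twist": 0},{"linear": [1,6.5,140],"twist": 0},{"linear": [1,6.5,148],"twist": 0},{"linear": [1,6.5,151.5],"twist": 0},{"linear": [1,6.5,151.5],"twist": 0}])

```text
time_s: 6.32
ee_pos: [0.6254, -0.0083, 0.0082]
eef_rot: [0.603, 0.797, -0.001, -0.001]
wrist_force: [-10.8, -1.1, 10.7]
opening: 0.0386
grip_force: 37.7
```

Request:
play_rows(commands=[{"linear": [0,0,0],"twist": 0},{"linear": [0,0,0],"twist": 0},{"linear": [0,0,0],"twist": 0},{"linear": [0,0,-30],"twist": 0},{"linear": [0,0,-80],"twist": 0},{"linear": [0,0,-140],"twist": 0},{"linear": [0,0,-150],"twist": 0}], fingers=0.2)

```text
time_s: 7.2
ee_pos: [0.6314, -0.0086, 0.1631]
eef_rot: [0.603, 0.797, 0.003, 0.004]
wrist_force: [0.6, -0.5, -0.2]
opening: 0.0511
grip_force: 0.0
```

```bash
python3 -c "
from h import *
go(.446,.322,.16,202.5)"
```

```text
linear [368.5 -88.6   0.8] twist -96.73541666198498 yaw0 105.76 t 7.2
```

```bash
python3 -c "
from h import *
c=cap('wrist','w3')
cv2.imwrite('pics/w3c.png',c['image'][60:400])"
```

```text
(no output)
```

View pics/w3c.png

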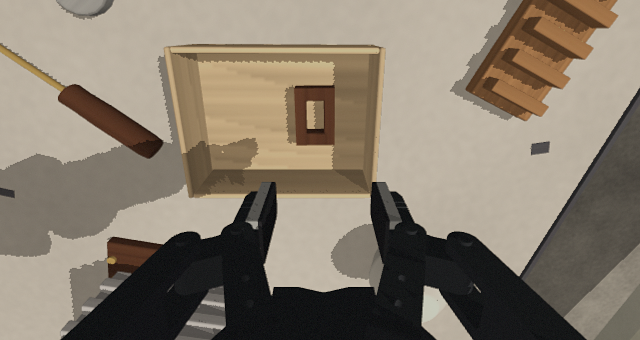

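Mount A lies flat in the tote, with its top face spanning (295,147) to (334,205) in full-image pixels. The tote rim corners are at (166,107), (384,107), (374,258) and (190,257).

Run:
```python
from h import *
c=load('w3'); s=env.sense()
P=np.array([atz(c,p,.06)[:2] for p in [(166,107),(384,107),(374,258),(190,257)]]); e=np.roll(P,-1,0)-P
print(P.mean(0).round(4),np.linalg.norm(e,axis=1).round(3),np.degrees(np.arctan2(e[:,1],e[:,0])).round(1))
A=np.array([atz(c,p,.021)[:2] for p in [(295,147),(334,147),(334,205),(296,205)]]); e=np.roll(A,-1,0)-A
print(A.mean(0).round(4),np.linalg.norm(e,axis=1).round(3),np.degrees(np.arctan2(e[:,1],e[:,0])).round(1))
a=np.radians(15.7);R=np.array([[np.cos(a),np.sin(a)],[-np.sin(a),np.cos(a)]])
print('A in tote',R@(A.mean(0)-P.mean(0)), s['ee_pos'])
```

```text
[ 0.5951 -0.0158] [0.176 0.14  0.177 0.138] [  15.8  -74.2 -164.9  105.2]
[ 0.6248 -0.0077] [0.038 0.061 0.04  0.061] [  15.7  -73.5 -164.4  105. ]
A in tote [ 0.03081445 -0.00026919] [ 0.63062567 -0.00856892  0.16195699]
```

Request:
play_rows(commands=[{"linear": [369,-88,0],"twist": -97},{"linear": [369,-88,0],"twist": -97},{"linear": [369,-88,0],"twist": -97},{"linear": [369,-88,0],"twist": -97},{"linear": [369,-88,0],"twist": -97},{"linear": [369,-88,0],"twist": -97},{"linear": [369,-88,0],"twist": -97},{"linear": [369,-88,0],"twist": -97},{"linear": [369,-88,0],"twist": -97},{"linear": [369,-88,50],"twist": -97},{"linear": [369,-88,80],"twist": -97},{"linear": [369,-88,80],"twist": -97},{"linear": [369,-88,80],"twist": -97}])

```text
time_s: 8.88
ee_pos: [0.4437, 0.3227, 0.0773]
eef_rot: [-0.197, 0.98, 0.0, 0.0]
wrist_force: [-0.5, 0.4, 0.5]
opening: 0.0511
grip_force: 0.0
```

Run:
```python
from h import *
go(.446,.323,.0078,202.9)
```

```text
linear [-2.3 -0.6 69.5] twist -0.21162412004991893 yaw0 -157.31 t 8.875
```

Request:
play_rows(commands=[{"linear": [-2.3,-0.6,35],"twist": 0},{"linear": [-2.3,-0.6,60],"twist": 0},{"linear": [-2.3,-0.6,69],"twist": 0},{"linear": [-2.3,-0.6,69],"twist": 0}])

```text
time_s: 9.38
ee_pos: [0.4464, 0.3229, 0.0085]
eef_rot: [-0.196, 0.981, 0.0, 0.0]
wrist_force: [0.2, 0.0, -0.3]
opening: 0.0512
grip_force: 0.0
```

Request:
play_rows(commands=[{"linear": [0,0,0],"twist": 0},{"linear": [0,0,0],"twist": 0},{"linear": [0,0,0],"twist": 0},{"linear": [0,0,0],"twist": 0}], fingers=-0.4, grip_force=30)

```text
time_s: 9.88
ee_pos: [0.4471, 0.3232, 0.0093]
eef_rot: [-0.196, 0.981, 0.0, 0.001]
wrist_force: [-0.3, 0.4, 6.9]
opening: 0.0391
grip_force: 31.3
```

Run:
```python
from h import *
a=np.radians(15.6); go(.595-.029*np.cos(a),-.016-.029*np.sin(a),.13,105.6)
```

```text
linear [  22.6 -366.4 -120.9] twist 97.05730826652882 yaw0 -157.34 t 9.875
```

Request:
play_rows(commands=[{"linear": [0,0,-20],"twist": 0},{"linear": [0,0,-70],"twist": 0},{"linear": [2,-30,-121],"twist": 9},{"linear": [22.6,-366.4,-121],"twist": 97},{"linear": [22.6,-366.4,-121],"twist": 97},{"linear": [22.6,-366.4,-121],"twist": 97},{"linear": [22.6,-366.4,-121],"twist": 97},{"linear": [22.6,-366.4,-121],"twist": 97},{"linear": [22.6,-366.4,-121],"twist": 97},{"linear": [22.6,-366.4,-121],"twist": 97},{"linear": [22.6,-366.4,-121],"twist": 97},{"linear": [22.6,-366.4,-121],"twist": 97},{"linear": [22.6,-366.4,-121],"twist": 97},{"linear": [22.6,-366.4,-121],"twist": 97},{"linear": [22.6,-366.4,-121],"twist": 97}])

```text
time_s: 11.75
ee_pos: [0.5662, -0.0241, 0.1288]
eef_rot: [0.604, 0.797, 0.0, 0.0]
wrist_force: [-0.2, -0.2, -1.0]
opening: 0.0392
grip_force: 30.6
```

Run:
```python
from h import *
a=np.radians(15.6); go(.595-.029*np.cos(a),-.016-.029*np.sin(a),.0095,105.6); print(env.sense()['opening'])
```

```text
linear [1.000e-01 9.000e-01 1.193e+02] twist 0.11029029331010065 yaw0 105.71 t 11.75
0.03917338568111334
```

Request:
play_rows(commands=[{"linear": [0,0.5,50],"twist": 0},{"linear": [0,0.5,90],"twist": 0},{"linear": [0,0.5,110],"twist": 0},{"linear": [0,0.5,117],"twist": 0},{"linear": [0,0.5,120],"twist": 0},{"linear": [0,0.5,120],"twist": 0}])

```text
time_s: 12.5
ee_pos: [0.5676, -0.0242, 0.0098]
eef_rot: [0.604, 0.797, 0.0, 0.001]
wrist_force: [0.4, 0.6, -0.4]
opening: 0.0389
grip_force: 30.6
```

Request:
play_rows(commands=[{"linear": [0,0,0],"twist": 0},{"linear": [0,0,0],"twist": 0},{"linear": [0,0,0],"twist": 0},{"linear": [0,0,-20],"twist": 0},{"linear": [0,0,-70],"twist": 0},{"linear": [0,0,-130],"twist": 0},{"linear": [0,0,-190],"twist": 0},{"linear": [0,0,-200],"twist": 0},{"linear": [0,0,-200],"twist": 0}], fingers=0.07)

```text
time_s: 13.62
ee_pos: [0.567, -0.0242, 0.2093]
eef_rot: [0.604, 0.797, 0.0, 0.001]
wrist_force: [0.5, 1.2, 0.5]
opening: 0.0457
grip_force: 0.0
```

Run:
```python
from h import *
c=cap('wrist','w4'); cv2.imwrite('pics/w4c.png',c['image'][40:320])
go(.521,-.297,.21,4.5);go(.521,-.297,.21,184.5)
```

```text
linear [-250.7 -117.1   -2.2] twist 101.15393280503883 yaw0 105.65 t 13.675
linear [-250.7 -117.1   -2.2] twist -78.84606719496118 yaw0 105.65 t 13.675
```

View pics/w4c.png

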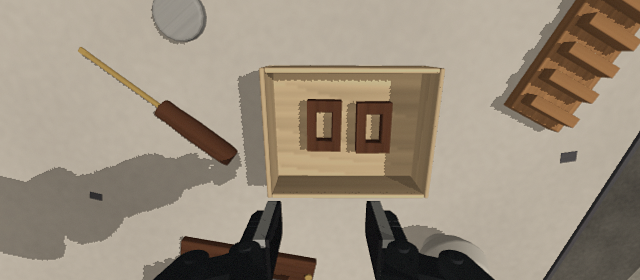

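Both mounts lie flat, side by side and parallel, at about (324,165) and (373,168). Next is the stack.

Request:
play_rows(commands=[{"linear": [-250,-117,-65],"twist": -78.8},{"linear": [-250,-117,-65],"twist": -78.8},{"linear": [-250,-117,-65],"twist": -78.8},{"linear": [-250,-117,-65],"twist": -78.8},{"linear": [-250,-117,-65],"twist": -78.8},{"linear": [-250,-117,-65],"twist": -78.8},{"linear": [-250,-117,-65],"twist": -78.8},{"linear": [-250,-117,-65],"twist": -78.8},{"linear": [-250,-117,-65],"twist": -78.8},{"linear": [-250,-117,-65],"twist": -78.8},{"linear": [-250,-117,-65],"twist": -78.8}], fingers=-0.2)

```text
time_s: 15.05
ee_pos: [0.5214, -0.2963, 0.2732]
eef_rot: [-0.038, 0.999, 0.0, -0.0]
wrist_force: [0.0, 0.2, 0.2]
opening: 0.0342
grip_force: 0.0
```

Run:
```python
from h import *
c=cap('wrist','w5'); s=env.sense(); print(s['ee_pos'],s['opening'])
x,y=320,190
cv2.imwrite('pics/w5c.png',cv2.resize(c['image'][60:300,160:480],None,fx=2.5,fy=2.5,interpolation=cv2.INTER_CUBIC))
```

```text
[ 0.52144542 -0.29625436  0.2734389 ] 0.03414096445600522
```

View pics/w5c.png

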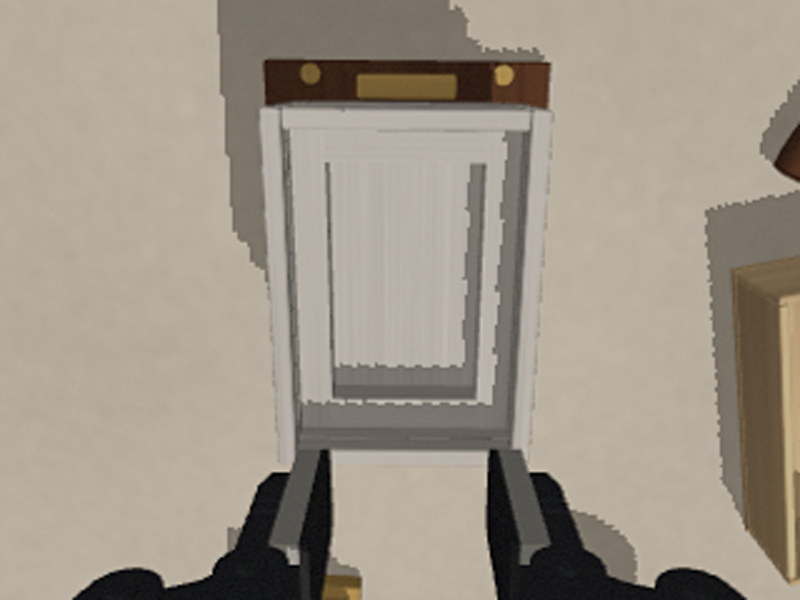

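The enlarged wrist view shows the top tray's rim outer corners at about TL (260,108), TR (551,108), BR (529,464) and BL (279,464).

Run:
```python
from h import *
c=load('w5')
uv=[((x+.5)/2.5-.5+160,(y+.5)/2.5-.5+60) for x,y in [(260,108),(551,108),(529,464),(279,464)]]
P=np.array([atz(c,p,.132)[:2] for p in uv]); e=np.roll(P,-1,0)-P
C=P.mean(0);print(C.round(4),np.linalg.norm(e,axis=1).round(3),np.degrees(np.arctan2(e[:,1],e[:,0])).round(1))
th=4.6;a=np.radians(th);R=np.array([[np.cos(a),-np.sin(a)],[np.sin(a),np.cos(a)]])
g=C+R@[.052,.051]; print(g); go(g[0],g[1],.15,180+th); go(g[0],g[1],.115,180+th)
```

```text
[ 0.5221 -0.2975] [0.108 0.149 0.11  0.149] [  94.5    4.4  -85.5 -176.1]
[ 0.56988908 -0.24251766]
linear [-52.5  49.8 123.4] twist -0.17561544449256417 yaw0 -175.58 t 15.1
linear [-52.5  49.8 158.4] twist -0.17561544449256417 yaw0 -175.58 t 15.1
```

Request:
play_rows(commands=[{"linear": [-52.5,49.8,0],"twist": 0},{"linear": [-52.5,49.8,60],"twist": 0},{"linear": [-52.5,49.8,110],"twist": 0},{"linear": [-52.5,49.8,140],"twist": 0},{"linear": [-52.5,49.8,152],"twist": 0},{"linear": [-52.5,49.8,158],"twist": 0},{"linear": [-52.5,49.8,158],"twist": 0}])

```text
time_s: 15.98
ee_pos: [0.5706, -0.2431, 0.1167]
eef_rot: [-0.039, 0.999, -0.0, 0.001]
wrist_force: [0.5, 0.3, 0.0]
opening: 0.0339
grip_force: 0.0
```

Request:
play_rows(commands=[{"linear": [0,0,0],"twist": 0},{"linear": [0,0,0],"twist": 0},{"linear": [0,0,0],"twist": 0},{"linear": [0,0,0],"twist": 0},{"linear": [0,0,0],"twist": 0}], fingers=-1, grip_force=22)

```text
time_s: 16.6
ee_pos: [0.5707, -0.2433, 0.1171]
eef_rot: [-0.039, 0.999, -0.001, 0.001]
wrist_force: [-1.1, -0.4, 5.4]
opening: 0.0074
grip_force: 25.2
```

Run:
```python
from h import *
s=env.sense(); print(s['wrist_force'],s['wrist_torque'],s['ee_pos'])
# arc, grip contact ~ z .126, pivot at x=-71,z=.107
r=np.array([.052+.071,.126-.107])
for d in range(0,17,1):
    t=np.radians(d); q=np.array([np.cos(t)*r[0]-np.sin(t)*r[1],np.sin(t)*r[0]+np.cos(t)*r[1]])-r
    print(d,(q*1e3).round(1),end=' ')
```

```text
[-1.06056637 -0.42989327  5.38692745] [-0.01405995  0.1097999  -0.20745575] [ 0.57069891 -0.24327786  0.11708683]
0 [0. 0.] 1 [-0.4  2.1] 2 [-0.7  4.3] 3 [-1.2  6.4] 4 [-1.6  8.5] 5 [-2.1 10.6] 6 [-2.7 12.8] 7 [-3.2 14.8] 8 [-3.8 16.9] 9 [-4.5 19. ] 10 [-5.2 21.1] 11 [-5.9 23.1] 12 [-6.6 25.2] 13 [-7.4 27.2] 14 [-8.3 29.2] 15 [-9.1 31.2] 16 [-10.   33.2]
```

Request:
play_rows(commands=[{"linear": [0.4,0,-2],"twist": 0},{"linear": [0.7,0,-4.3],"twist": 0},{"linear": [1.2,0,-6.4],"twist": 0},{"linear": [1.6,0,-8.5],"twist": 0},{"linear": [2.1,0,-10.6],"twist": 0},{"linear": [2.7,0,-12.8],"twist": 0},{"linear": [3.2,0,-14.8],"twist": 0},{"linear": [3.2,0,-14.8],"twist": 0}])

```text
time_s: 17.6
ee_pos: [0.5655, -0.2428, 0.1303]
eef_rot: [-0.039, 0.999, 0.0, -0.001]
wrist_force: [-4.2, -2.6, -4.4]
opening: 0.0074
grip_force: 23.1
```

Run:
```python
from h import *
c=cap('scene','s2'); s=env.sense(); print(s['wrist_force'],s['wrist_torque'],s['ee_pos'],s['opening'])
o=load('scene1')
C=np.array([.5221,-.2975]);a=np.radians(4.4);R=np.array([[np.cos(a),-np.sin(a)],[np.sin(a),np.cos(a)]])
for q in((75,55),(75,-55),(-75,-55),(-75,55)): print(q,proj(c,list(C+R@(np.array(q)/1e3))+[.132]).round(1))
f=lambda im:cv2.resize(im[190:300,180:290],None,fx=3.6,fy=3.6,interpolation=cv2.INTER_CUBIC)
cv2.imwrite('pics/s2c.png',np.hstack([f(o['image']),f(c['image'])]))
```

```text
[-4.03082299 -1.71061493 -4.68280632] [-0.3765802   0.82883765 -0.00418107] [ 0.56551118 -0.2427822   0.1302728 ] 0.007108828046817989
(75, 55) [263.4 229.8]
(75, -55) [233.7 259.8]
(-75, -55) [188.7 230.9]
(-75, 55) [219.5 204.1]
```

View pics/s2c.png

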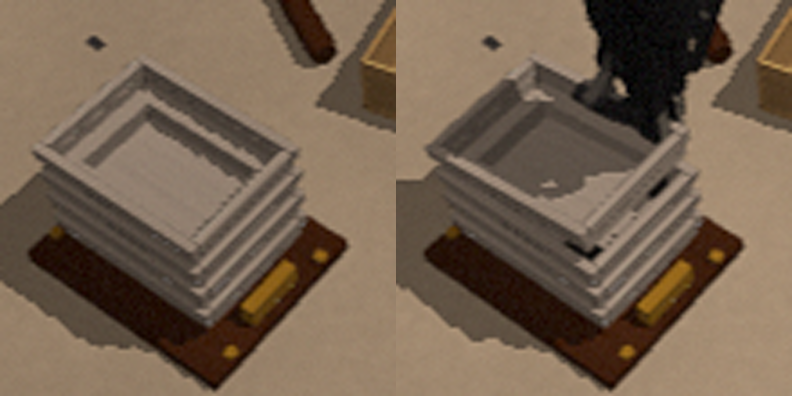

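The paired crop shows the near +x end lifted about 15 mm, with gaps at (580,248) and (660,187). The far −x end, around (440,150), is still seated.

Request:
play_rows(commands=[{"linear": [0.6,0,-2],"twist": 0},{"linear": [1.3,0,-4.1],"twist": 0},{"linear": [2.0,0,-6.2],"twist": 0},{"linear": [2.7,0,-8.3],"twist": 0},{"linear": [3.4,0,-10.4],"twist": 0},{"linear": [4.2,0,-12.4],"twist": 0},{"linear": [5.0,0,-14.4],"twist": 0},{"linear": [5.9,0,-16.4],"twist": 0},{"linear": [5.9,0,-16.4],"twist": 0}])

```text
time_s: 18.77
ee_pos: [0.5625, -0.2436, 0.1483]
eef_rot: [-0.039, 0.999, -0.0, 0.002]
wrist_force: [0.7, 0.1, -0.9]
opening: 0.0074
grip_force: 23.4
```

Run:
```python
from h import *
s=env.sense(); print(s['wrist_force'],s['wrist_torque'],s['ee_pos'],s['opening'])
```

```text
[ 0.70263674  0.10691543 -0.87349688] [ 0.01033783 -0.09106326 -0.01021458] [ 0.56248249 -0.24355009  0.14834806] 0.007437441046461965
```

Request:
play_rows(commands=[{"linear": [-1.7,0,4],"twist": 0},{"linear": [-3.2,0,8],"twist": 0},{"linear": [-4.5,0,12],"twist": 0},{"linear": [-5.6,0,16],"twist": 0},{"linear": [-6.6,0,20],"twist": 0},{"linear": [-7.5,0,24],"twist": 0},{"linear": [-8.3,0,27.5],"twist": 0},{"linear": [-9,0,30.5],"twist": 0},{"linear": [-9,0,30.5],"twist": 0}])

```text
time_s: 19.9
ee_pos: [0.5698, -0.2427, 0.1169]
eef_rot: [-0.039, 0.999, -0.0, -0.0]
wrist_force: [-0.8, 1.6, 6.4]
opening: 0.0071
grip_force: 35.1
```

Run:
```python
from h import *
s=env.sense(); print(s['wrist_force'],s['wrist_torque'],s['ee_pos'],s['opening'])
```

```text
[-0.81481836  1.55846306  6.41546501] [-0.14562334  0.14598246  0.09629025] [ 0.56976715 -0.24269483  0.11686676] 0.0071130125684414815
```

Request:
play_rows(commands=[{"linear": [0,0,0],"twist": 0},{"linear": [0,0,0],"twist": 0},{"linear": [0,0,-3],"twist": 0},{"linear": [25,0,-12],"twist": 0},{"linear": [52,0,-8],"twist": 0},{"linear": [52,0,-2],"twist": 0},{"linear": [52,0,0],"twist": 0},{"linear": [52,0,0],"twist": 0}], fingers=-0.4)

```text
time_s: 20.9
ee_pos: [0.5188, -0.2467, 0.1162]
eef_rot: [-0.039, 0.999, 0.0, 0.0]
wrist_force: [1.1, -0.3, 0.5]
opening: 0.0253
grip_force: 0.0
```

Run:
```python
from h import *
c=cap('wrist','w6'); s=env.sense(); print(s['wrist_force'],s['opening'],s['ee_pos']); go(.5182,-.2467,.1165,184.4)
```

```text
[-0.58548029 -0.12711339  0.76759837] 0.025630907872256966 [ 0.51878849 -0.2467418   0.11634623]
linear [ 0.6  0.1 -0.2] twist 0.08378862028689582 yaw0 -175.52 t 20.95
```

Now grip firmly at the middle of the long side and lift slightly, to check that the pads have let go.

Request:
play_rows(commands=[{"linear": [0,0,0],"twist": 0},{"linear": [0,0,0],"twist": 0},{"linear": [0,0,0],"twist": 0},{"linear": [0,0,0],"twist": 0},{"linear": [0,0,0],"twist": 0}], fingers=-1, grip_force=70)

```text
time_s: 21.58
ee_pos: [0.5187, -0.247, 0.1175]
eef_rot: [-0.039, 0.999, -0.001, 0.001]
wrist_force: [-0.7, 1.3, 4.8]
opening: 0.0056
grip_force: 68.5
```

Request:
play_rows(commands=[{"linear": [0,0,-1],"twist": 0},{"linear": [0,0,-2],"twist": 0},{"linear": [0,0,-3],"twist": 0},{"linear": [0,0,-3],"twist": 0}])

```text
time_s: 22.08
ee_pos: [0.5185, -0.2473, 0.1196]
eef_rot: [-0.039, 0.999, -0.0, 0.0]
wrist_force: [1.4, -3.1, 2.3]
opening: 0.0061
grip_force: 68.4
```

Request:
play_rows(commands=[{"linear": [0,0,-1.5],"twist": 0},{"linear": [0,0,-3],"twist": 0},{"linear": [0,0,-3],"twist": 0}])

```text
time_s: 22.45
ee_pos: [0.5176, -0.246, 0.1223]
eef_rot: [-0.039, 0.999, 0.001, -0.0]
wrist_force: [0.9, -0.2, 0.4]
opening: 0.0063
grip_force: 68.6
```

Run:
```python
from h import *
s=env.sense(); print(s['wrist_force'],s['wrist_torque'],s['ee_pos'],s['opening'])
```

```text
[ 0.875908   -0.16769239  0.42823411] [-0.16854204 -0.07305493 -0.06311926] [ 0.51759321 -0.24597283  0.12233323] 0.0063190112222577975
```

Run:
```python
from h import *
a=np.radians(15.6);R=np.array([[np.cos(a),-np.sin(a)],[np.sin(a),np.cos(a)]])
g=np.array([.595,-.016])+R@[.0005,.0506]; print(g); go(g[0],g[1],.19,195.6)
```

```text
[0.58187424 0.03287049]
linear [-85.8 273.1 -67.2] twist -11.129127798670822 yaw0 -175.53 t 22.45
```

Request:
play_rows(commands=[{"linear": [0,0,-12],"twist": 0},{"linear": [0,0,-30],"twist": 0},{"linear": [0,0,-50],"twist": 0},{"linear": [-4,12,-62],"twist": -0.5},{"linear": [-14,45,-67],"twist": -2},{"linear": [-26,85,-67],"twist": -4},{"linear": [-40,128,-67],"twist": -5.5},{"linear": [-54,172,-67],"twist": -7},{"linear": [-67,212,-67],"twist": -9},{"linear": [-77,245,-67],"twist": -10},{"linear": [-83,265,-67],"twist": -11},{"linear": [-86,273,-67],"twist": -11.1},{"linear": [-86,273,-55],"twist": -11.1},{"linear": [-86,273,-40],"twist": -11.1},{"linear": [-86,273,-22],"twist": -11.1},{"linear": [-86,273,-8],"twist": -11.1},{"linear": [-86,273,0],"twist": -11.1},{"linear": [-86,273,0],"twist": -11.1},{"linear": [-86,273,0],"twist": -11.1}])

```text
time_s: 24.82
ee_pos: [0.583, 0.032, 0.123]
eef_rot: [-0.135, 0.991, -0.0, 0.0]
wrist_force: [0.6, -0.7, -1.3]
opening: 0.0062
grip_force: 68.4
```

Run:
```python
from h import *
w=cap('wrist','w7');t=cap('top','t7');c=cap('scene','s7'); s=env.sense(); print(s['wrist_force'],s['wrist_torque'],s['ee_pos'],s['opening']); go(.5819,.0329,.122,195.6)
f=lambda im,x,y,W,H,s:cv2.resize(im[y:y+H,x:x+W],None,fx=s,fy=s,interpolation=cv2.INTER_CUBIC)
out=np.zeros((600,800,3),np.uint8)
out[:300,:480]=f(w['image'],0,0,640,400,.75)
out[:300,480:800]=f(t['image'],265,125,106,100,3)[:300,:318].__class__((300,320,3),dtype=np.uint8)*0
out[:300,480:798]=f(t['image'],265,125,106,100,3)
out[300:600,:400]=f(c['image'],260,150,133,100,3)[:, :400] if False else cv2.resize(c['image'][150:250,255:388],(400,300),interpolation=cv2.INTER_CUBIC)
out[300:600,400:800]=cv2.resize(w['image'][60:300,160:480],(400,300),interpolation=cv2.INTER_AREA)
cv2.imwrite('pics/fin.png',out)
```

```text
[-0.1984281   0.39428112 -1.13499489] [ 0.04293171 -0.03707397  0.01684403] [0.58305448 0.03213717 0.12312503] 0.005561315720477972
linear [0.9 1.  1.1] twist -0.04110115131237535 yaw0 -164.44 t 24.975
```

View pics/fin.png

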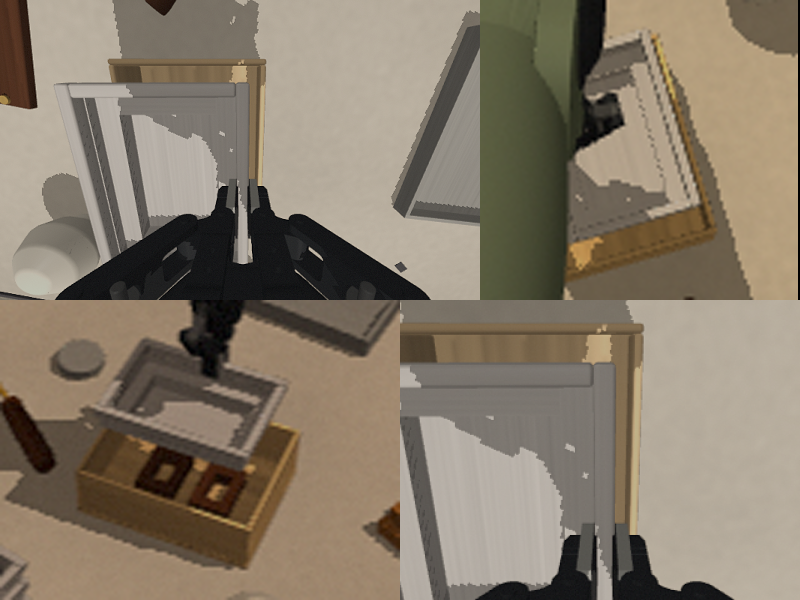

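The final view shows the tray roughly level above the tote in the wrist, top and scene views, with both mounts in the tote beneath it. The wrist panel has tray corners at (55,85) and (249,82), and the tote's edge at (108,59) to (265,59). I'll fit the tray's pose from these corners.

Run:
```python
from h import *
from scipy.optimize import least_squares
from scipy.spatial.transform import Rotation as Ro
w,t,s=load('w7'),load('t7'),load('s7')
k={0:(75,55,21),1:(75,-55,21),2:(-75,-55,21),3:(-75,55,21)}
obs=[(w,3,(332,111.2),1),(w,2,(73.3,113.3),1),(t,1,(323.3,135.7),1),(t,2,(339,195.7),1),(s,2,(282.6,188.9),1),(s,1,(337.5,204.8),1),(s,0,(350.8,176.6),1),(s,3,(301.6,163.3),1)]
def res(p,o=obs):
    R=Ro.from_euler('ZYX',p[3:]).as_matrix()
    return np.concatenate([proj(c,R@(np.array(k[i])/1e3)+p[:3])-u for c,i,u,_ in o])
p0=[.595,-.016,.117,.272,0,0]
r=least_squares(res,p0,x_scale=[.01]*3+[.1]*3)
print(r.x[:3].round(4),np.degrees(r.x[3:]).round(2)); print(r.fun.round(1)); print('nominal',res(np.array(p0)).round(1))
# tote from wrist
P=[atz(w,(108/.75,59/.75),.06)[:2],atz(w,(332+0+ (643-615)/1.25,(324-300)/1.25+60),.06)[:2]]
print('tote -x edge',P,'mid+90mm',(np.mean(P,0)+.09*np.array([np.cos(.272),np.sin(.272)])))
```

```text
[ 0.5958 -0.018   0.1136] [15.64  1.67  0.15]
[-1.2  0.3  0.4 -1.8 -2.9 -1.8 -0.7 -3.4  3.4 -2.1 -0.6 -0.5  0.1  1.2
  1.  -1.2]
nominal [ 4.1 -1.5  2.4 -3.7 -3.6 -1.8 -1.5 -2.8  3.5 -3.1 -0.5 -2.5  0.3 -0.7
  1.  -2. ]
tote -x edge [array([ 0.52642315, -0.10607093]), array([0.48953762, 0.02724071])] mid+90mm [ 0.59467158 -0.01523585]
```

Request:
play_rows(commands=[{"linear": [0.5,1.5,0],"twist": 0},{"linear": [0.5,1.5,0],"twist": 0},{"linear": [0.5,1.5,0],"twist": 0},{"linear": [0.5,1.5,0],"twist": 0}])

```text
time_s: 25.48
ee_pos: [0.5817, 0.0334, 0.1225]
eef_rot: [-0.135, 0.991, -0.0, 0.0]
wrist_force: [0.2, 0.1, -1.6]
opening: 0.0061
grip_force: 68.4
```

```bash
python3 -c "
from h import *
print(env.sign_off())"
```

```text
the job is handed in; nothing more can be done
None
```

Handed in at 25.5 s: both mounts lie flat and side by side in the tote; the top tray was peeled by tilting up its +x end from corner 0 (so corner 1 rose too) with the opposite end seated, set back to regrip, and is held about 3.5 cm above the rim, measured centred within about 3 mm and level within about 2°.

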